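# Reset the ejector pin and present the offset lever over its fixture

### The arm

A 6-joint arm with a two-finger parallel gripper is mounted at the origin on a cart in front of the work surface, level with it; the furniture and walls round the work are solid. World frame = base frame: x ahead of the robot, y to its left, z up, the work surface at z = 0. Lengths are in mm, angles in rad, forces in N, time in s.
With the tool pointing down it reaches from about 325 to 900 mm from the base axis. Payload 3.5 kg.
Tool frame: the origin (TCP) lies on the centre line of the jaws, within the pads' length; the fingertips stand 25 mm ahead of it and the grasp point (between the pads) lies 6 mm ahead of it; z points along the fingers, y is the line along which they close (so a half turn about z gives the same grasp; the last joint's range is limited). The gripper opens to 85 mm and grips with 20 to 120 N. Pads are 22 mm wide; open, the fingers measure 114 mm over their backs; the gripper's body (76 mm by 85 mm) begins 54 mm behind the grasp point. The pads swing forward as they close: fully open they stand 13 mm farther back than shut.
Start: joints at [1.091, 0.276, -0.026, 1.268, 0, 1.467], TCP at [229.973, 581.149, 256.313] pointing down, gripper open.
Joint ranges: [-3.12, 3.12], [-0.85, 1.88], [-1.08, 1.24], [-1.95, 2.15], [-1.57, 1.53], [-3.14, 3.14]. Speed limits (rad/s): [2.57, 2.57, 3.14, 3.14, 3.14, 3.14].

### API

Orientations are given as a 3x3 rotation matrix whose columns are the frame's x, y, z axes.
In Python, from workcell import ctrl, camera, search_frame, place_of gives the robot as it stands.
- The arm moves only by the tool move_arm, never from a script. Its argument "rows" is one flat list of numbers, 7 for each row, row after row: the opening, from 0 (shut) to 1 (fully open), then the shift along the tool's x, y, z in mm, then the turn, a rotation vector about the tool's x, y, z in degrees. A call has exactly 8 rows; each row shifts and turns the commanded pose from where the row before left it, along the tool's axes as they then stand; what a row does not reach is not made up. A row lasts 1/12 s, in which the tool goes at most 41.7 mm and 7.16 degrees, less where a joint would pass 70% of its speed; a pose out of reach is approached as far as the arm can. A call with a gripper value outside its range is refused whole. The fingers move at their own pace and stop on an object; "newtons" is the grip in N (left out, the last holds). Time passes only in rows, so rows that do not move let the fingers close, or fill a call up. It gives the time, the measured TCP pose, the force, the opening and the grip force at its end, in the units of the state.
- ctrl.get_obs(): the state, without advancing time (a new reading comes with each control period).
- camera(name): name is "scene" or "side" or "wrist"; returns a dict with "pixels" (400x640x3 uint8, red, green, blue), "fov_y" (degrees; the focal length in pixels is half the picture's height over the tangent of half this angle, whatever the lens; pixels are square), "cx", "cy" (the principal point, pixels), "rvec" (rotation vector, rad) and "tvec" (3), from world to camera coordinates, as OpenCV has them. Camera axes: x right, y down, z forward; pixel columns grow to the right and rows downward; lengths in mm; the calibration is good to about 2 mm. A picture is of the moment at which its call begins. There is no depth.
- ctrl.job_done(): hands the job in; it is judged then, once.
Trained networks look in the newest picture that a camera, given by its name, has taken for a name from the list of things; names that differ only in an ending like _2 or _b are one class to them, and where a whole thing is asked for, a point or a joint stands for the part that bears it (a point fixed in the world has none). Each returns a list of dicts, best first, with "conf" (0 to 1); they miss things now and then, are a little off and sometimes report something else, mostly with a low value. They report only what shows in the picture. A call takes as long as a camera call.
- search_frame(camera, thing): "xy" ([column, row] as shares, 0 to 1, of the picture: columns of its width, rows of its height, amid what is visible of it).
- place_of(camera, thing): "xy" ([column, row] as shares, 0 to 1, of the picture: columns of its width, rows of its height: a listed point, or the origin of a listed thing).
The state is a dict: "time_s": time; "joint_positions": joint angles; "dq": joint speeds; "joint_torque": joint torques, N m; "eef_pos": TCP position; "tcp_rot": TCP orientation; "wrist_force": force on the tool from outside, world axes, zero at the start; "moment": the same for the moment, N m; "gripper_width": finger opening in mm; "finger_force": force on a finger pad.
Only numpy, scipy, OpenCV 4.12 (cv2) and the standard library are available. Lean on these libraries where they do the work, as an engineer would, in place of code of your own. Each camera call takes 0.05 s, during which the arm holds its last target. There are 200 camera calls.

### The job

With the mallet, knock the fixture's raised ejector pin down until its button head sits fully home on its collar, then set the mallet down on the bench beside the fixture and let go of it. Then grip the cast lever by its balance point, lift it, and finish while still holding it still and level about 5 cm above the tips of the fixture's two posts, its thick bored boss over the thick post and its small eye over the thin post. Touch the fixture with nothing but the mallet, and leave the two vials and the resin plate where they are.

Things in the scene. Friction and masses are not known exactly. Their poses are not given: they have to be found in the camera images.
- fixture: Aluminium base plate 240 x 75 x 14 mm fixed to the bench, with two upright steel posts and, midway, a button-headed ejector pin in a dark collar. Origin: centre of its underside; x along its length from the thick post (17 mm wide, at x = -85 mm) to the thin post (8 mm, at x = +85 mm), z up. Posts end 44 mm, the collar 24 mm, four corner screw heads 19 mm above the bench.
- ejector (a joint): Travel of the ejector pin in m: 0 = fully raised (button top 41 mm above the bench), 0.012 = fully home (button sits on the collar, its top 29 mm above the bench). No spring: friction of about 6 N holds it wherever it is left; pressing it down with 10 to 15 N takes it home. It starts 0 to 2 mm down.
- ejector_top (a point): Centre of the top of the ejector pin's button head (18 mm in diameter), at the middle of the fixture.
- post_tip (a point): Top centre of the thick post, 44 mm above the bench; axes as the fixture's.
- rest_tip (a point): Top centre of the thin post, 44 mm above the bench.
- mallet: Mallet with white nylon faces standing on one face, handle level. Head: upright cylinder 38 mm wide, 70 mm high. Handle 22 x 22 mm, centre line 38 mm above the lower face, reaching 145 mm from the head's axis. 0.3 kg, balance 8 mm from the head's axis. Origin: centre of lower face; x along the handle away from the head. Gripped 50-60 mm from the axis, the lower face strikes well.
- lever: Cast aluminium lever lying level on boss and eye. Thick boss 46 mm wide, 46 mm high, bore 21 mm; small eye 170 mm away, 26 mm wide, 36 mm high, bore 11 mm; between them a straight bar 18 mm wide, underside 14 mm, top 34 mm above the lever's underside. Origin: centre of the boss's underside; x along the bar towards the eye, z up. About 0.45 kg, varies by a fifth.
- lever_balance (a point): The lever's balance point (centre of mass along the bar), on the bar's centre line, 54 mm from the boss's axis towards the eye, 24 mm above the lever's underside; axes as the lever's.
- lever_eye (a point): Centre of the underside of the lever's small eye.
- vial_a: Bystander: small white bottle with a blue cap, 27 mm in diameter, 56 mm high; origin at the centre of its underside.
- vial_b: Bystander: small white bottle with a red cap, 32 mm in diameter, 75 mm high; origin at the centre of its underside.
- resin_plate: Bystander: pale resin plate 50 x 52 x 11 mm with four holes, lying on the bench; origin at the centre of its underside.

How it is judged:
By the outcome, as a careful person would: the job done as asked, in the order asked, and still so for the second after the job is handed in, while the arm keeps its last pose, push and grip.
It also fails if it takes over 59 s, if anything falls off the work surface, if the arm or the gripper's body presses on something with over 40 N, if the wrist force passes 120 N, or if a joint passes its speed limit or range.

## Working session

There is one attempt and no reset: what is moved stays moved. The work goes in short steps, Python scripts to look and compute and a tool call to move; the robot and the scene stay as the last step left them, time stands still between calls to the robot, and variables do not carry over. Pictures are saved under pics/ and viewed, at most 10 in all, crops included, and the job is handed in when it is done.

Besides the shell and the picture viewer there is one more tool, called as name(argument=value, ...) on one line, values as JSON. move_arm: Moves the arm, as the interface text tells. Its arguments: {"type":"object","properties":{"rows":{"type":"array"},"newtons":{"type":"number"}},"required":["rows"]}

```bash
mkdir -p pics; cat > h.py <<'E'
import numpy as np, cv2
from workcell import ctrl, camera, search_frame, place_of
def cam(n):
    c=camera(n); c['pixels']=np.asarray(c['pixels']); c['R']=cv2.Rodrigues(np.array(c['rvec'],float))[0]; c['t']=np.array(c['tvec'],float).ravel()
    c['f']=200/np.tan(np.radians(c['fov_y'])/2); return c
def ray(c,xy):
    u=np.array([xy[0]*640,xy[1]*400]); d=np.array([(u[0]-c['cx'])/c['f'],(u[1]-c['cy'])/c['f'],1])
    d=c['R'].T@d; return -c['R'].T@c['t'], d/np.linalg.norm(d)
def onz(c,xy,z):
    o,d=ray(c,xy); return o+d*(z-o[2])/d[2]
def tri(rs):
    A=sum(np.eye(3)-np.outer(d,d) for o,d in rs); b=sum((np.eye(3)-np.outer(d,d))@o for o,d in rs)
    p=np.linalg.solve(A,b); return p,[float(np.linalg.norm(np.cross(p-o,d))) for o,d in rs]
def proj(c,p):
    q=c['R']@np.array(p,float)+c['t']; return q[:2]/q[2]*c['f']+[c['cx'],c['cy']]
def save(c,n): cv2.imwrite('pics/'+n+'.png',c['pixels'][:,:,::-1])
E
cat > look.py <<'E'
from h import *
np.set_printoptions(precision=1,suppress=True)
T=['fixture','ejector_top','post_tip','rest_tip','mallet','lever','lever_balance','lever_eye','vial_a','vial_b','resin_plate']
R={}
for n in ['scene','side','wrist']:
    c=cam(n); save(c,'a_'+n)
    print(n,'cam at',-c['R'].T@c['t'])
    for t in T:
        r=place_of(n,t)
        for k in r[:2]:
            print('  ',t,round(k['conf'],2),np.array(k['xy'])*[640,400],'z0:',onz(c,k['xy'],0)[:2])
        if r and r[0]['conf']>.4: R.setdefault(t,[]).append(ray(c,r[0]['xy']))
for t in R:
    if len(R[t])>1: p,e=tri(R[t]); print(t,p,np.array(e))
print(ctrl.get_obs())
E
python3 look.py; python3 -c "
import cv2,numpy as np
a=[cv2.imread('pics/a_%s.png'%n) for n in('scene','side')]
"
```

```text
scene cam at [ 700.9 -410.8 1000.2]
   fixture 0.57 [318.  235.3] z0: [616.6 123.7]
   ejector_top 0.47 [320.4 227. ] z0: [618.2 151. ]
   ejector_top 0.3 [273.8 188.5] z0: [458.1 252.9]
   post_tip 0.61 [305.6 253.3] z0: [594.   63.3]
   rest_tip 0.73 [333.6 200.1] z0: [639.4 247.4]
   mallet 0.6 [246.6 261.3] z0: [445.    9.7]
   lever 0.96 [292.8 143.4] z0: [474.7 436.6]
   lever_balance 0.79 [309.9 139.6] z0: [525.3 463.4]
   lever_balance 0.43 [321.2 233.9] z0: [624.4 129.9]
   lever_eye 0.32 [246.7 258.3] z0: [442.9  18. ]
   vial_a 0.68 [365.3 179.9] z0: [721.5 338.4]
   vial_b 0.68 [365.3 179.9] z0: [721.5 338.4]
   resin_plate 0.56 [275.7 186.4] z0: [461.9 261.5]
side cam at [ 117.4 1165.4  508.7]
   fixture 0.65 [321.8 202.8] z0: [630.6 125.5]
   ejector_top 0.46 [322.1 191.6] z0: [673.9  35.1]
   post_tip 0.83 [339.  183.3] z0: [653.3 -68.6]
   post_tip 0.6 [323.1 206.3] z0: [614.1 149.4]
   rest_tip 0.62 [308.2 201.1] z0: [678.1 133. ]
   rest_tip 0.5 [262.4 224. ] z0: [719.5 343.4]
   mallet 0.9 [387.5 204.7] z0: [428.   43.4]
   lever 0.57 [327.7 259.4] z0: [462.  434.2
[... 573 characters left out ...]
 4.9]
mallet [438.8  14.7 -13.7] [2.7 2.7]
lever [468.5 431.   -0.5] [8.1 5.2 4.1]
lever_balance [526.  440.   24.2] [4.1 4.1]
vial_a [632.2 198.6 126.6] [93.5 93.5]
vial_b [632.2 198.6 126.6] [93.5 93.5]
resin_plate [464.2 263.8  -1.8] [3. 3.]
{'time_s': 1.8, 'joint_positions': array([ 1.1,  0.3, -0. ,  1.3,  0. ,  1.5]), 'dq': array([ 0.,  0.,  0.,  0., -0.,  0.]), 'joint_torque': array([  0. , -44.5,  29.6,   0. ,   0. ,   0. ]), 'eef_pos': array([230. , 581.1, 256.3]), 'tcp_rot': array([[-0.9,  0.4, -0. ],
       [ 0.4,  0.9, -0. ],
       [ 0. , -0. , -1. ]]), 'wrist_force': array([0.2, 0.2, 0.8]), 'moment': array([-0.,  0.,  0.]), 'finger_force': 0.0, 'gripper_width': 85.3311613439057}
```

View pics/a_scene.png

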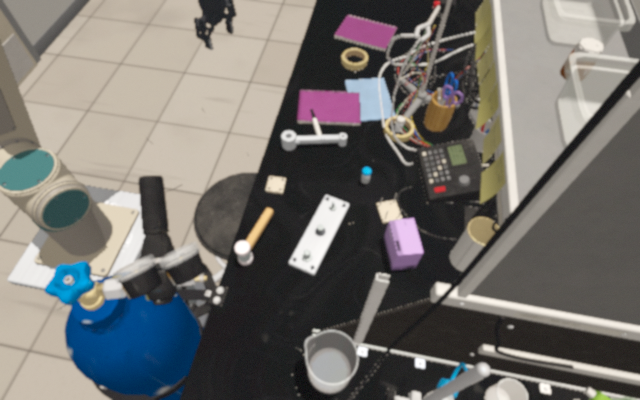

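View pics/a_side.png

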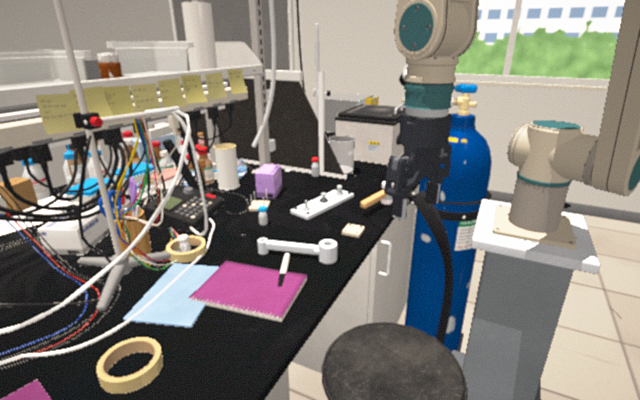

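The scene view shows the mallet's head at about (244,252) with its handle running to (270,211). The fixture is centred at about (320,231), the lever's boss is at (290,140) and its eye at (343,139). The side view agrees, and a red-capped vial stands behind the fixture at (315,165). Next I'll bring the wrist camera over the mallet and fixture.

```bash
cat >> h.py <<'E'
from scipy.spatial.transform import Rotation as Ro
def go(p,yaw=None):
    o=ctrl.get_obs(); R=np.array(o['tcp_rot']); P=np.array(o['eef_pos'])
    print('t',round(o['time_s'],2),'P',P.round(1),'yaw',np.degrees(np.arctan2(R[1,0],R[0,0])).round(1),'q',np.round(o['joint_positions'],2),'F',np.round(o['wrist_force'],1),'w',round(o['gripper_width'],1),'ff',o['finger_force'])
    d=np.array(p,float)-P; print('shift in tool',(R.T@d).round(1))
    if yaw is not None:
        y=np.radians(yaw); G=np.array([[np.cos(y),np.sin(y),0],[np.sin(y),-np.cos(y),0],[0,0,-1]])
        print('turn',np.degrees(Ro.from_matrix(R.T@G).as_rotvec()).round(1),'shift after turn',(G.T@d).round(1))
E
python3 - <<'E'
from h import *
c=cam('scene'); a=onz(c,[244/640,247/400],70)[:2]; b=onz(c,[269.5/640,210/400],38)[:2]
print(a,b,np.degrees(np.arctan2(*(b-a)[::-1])))
go([420,120,300])
w=cam('wrist'); print(w['fov_y'],w['R'])
E
```

```text
[445.46508179  16.83745507] [473.43120265 155.02370262] 78.55901329531446
t 1.85 P [230.  581.1 256.3] yaw 158.4 q [ 1.09  0.28 -0.03  1.27  0.    1.47] F [-0.3  0.1  0.4] w 85.1 ff 0.0
shift in tool [-346.4 -358.9  -43.7]
59.53873758638097 [[ 3.67944578e-01  9.29847720e-01  7.83623818e-05]
 [ 8.84858952e-01 -3.50168231e-01  3.07256968e-01]
 [ 2.85729631e-01 -1.12984196e-01 -9.51626581e-01]]
```

move_arm(rows=[1,-29,-23,-3,0,0,0,1,-29,-23,-3,0,0,0,1,-29,-23,-3,0,0,0,1,-29,-23,-3,0,0,0,1,-29,-23,-3,0,0,0,1,-29,-23,-3,0,0,0,1,-29,-23,-3,0,0,0,1,-29,-23,-3,0,0,0])

```text
time_s: 2.57
eef_pos: [378.5, 323.1, 280.7]
tcp_rot: [[-0.93, 0.368, 0.001], [0.368, 0.93, 0.0], [-0.0, 0.001, -1.0]]
wrist_force: [0.6, 0.0, -0.2]
gripper_width: 85.5
finger_force: 0.0
```

move_arm(rows=[1,-29,-23,-3,0,0,0,1,-29,-23,-3,0,0,0,1,-29,-23,-3,0,0,0,1,-29,-23,-3,0,0,0,1,-29,-23,-3,0,0,0,1,-29,-23,-3,0,0,7,1,0,0,0,0,0,7,1,0,0,0,0,0,7])

```text
time_s: 3.23
eef_pos: [490.3, 130.2, 298.6]
tcp_rot: [[-0.729, 0.684, 0.001], [0.684, 0.729, 0.0], [-0.001, 0.001, -1.0]]
wrist_force: [-0.3, 1.1, 0.2]
gripper_width: 85.2
finger_force: 0.0
```

move_arm(rows=[1,0,0,0,0,0,7,1,0,0,0,0,0,7,1,0,0,0,0,0,7,1,0,0,0,0,0,7,1,0,0,0,0,0,7,1,0,0,0,0,0,7,1,0,0,0,0,0,7,1,0,0,0,0,0,7])

```text
time_s: 3.9
eef_pos: [489.0, 132.3, 298.4]
tcp_rot: [[0.155, 0.988, 0.0], [0.988, -0.155, 0.0], [0.0, 0.0, -1.0]]
wrist_force: [0.3, 0.6, -0.2]
gripper_width: 84.9
finger_force: 0.0
```

```bash
cat > look2.py <<'E'
from h import *
import sys
np.set_printoptions(precision=1,suppress=True)
n,z=sys.argv[1],sys.argv[2]
H={'fixture':0,'ejector_top':40,'post_tip':44,'rest_tip':44,'mallet':0,'lever':0,'lever_balance':24,'lever_eye':0}
c=cam(n); save(c,z)
for t in (sys.argv[3].split(',') if len(sys.argv)>3 else H):
    for k in place_of(n,t)[:2]: print(t,round(k['conf'],2),np.array(k['xy'])*[640,400],onz(c,k['xy'],H.get(t,0))[:2])
np.savez('pics/'+z+'.npz',**{k:c[k] for k in('R','t','f','cx','cy')})
go([500,110,300],79)
E
python3 look2.py wrist b1
```

```text
fixture 0.65 [426.3 146.1] [618.3 130.6]
ejector_top 0.49 [437.8 152.5] [618.9 129.3]
post_tip 0.76 [424.8 228.2] [598.4  45.6]
rest_tip 0.64 [455.4  65.8] [639.4 213.7]
mallet 0.7 [293.6 251.6] [438.6  20.1]
t 4.35 P [489.  132.4 298.3] yaw 81.5 q [ 0.1  0.1 -0.2  1.3 -0.   1.9] F [-0.9 -0.4  0.2] w 85.0 ff 0.0
shift in tool [-20.5  14.2  -1.7]
turn [ 0.  -0.   2.5] shift after turn [-19.9  15.1  -1.7]
```

View pics/b1.png

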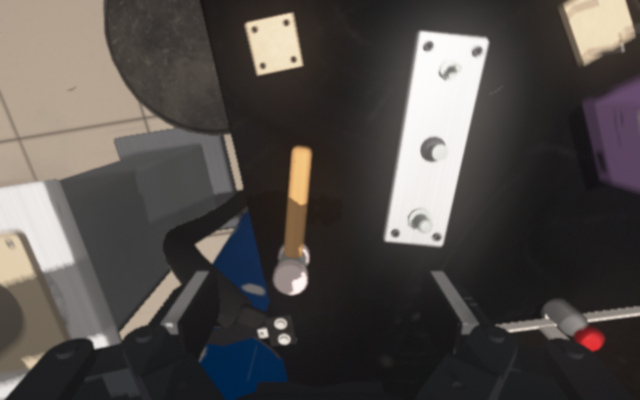

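The wrist view shows the mallet's head top at about (291,277) and its handle end at (302,148). On the fixture, the thick post is at (420,222), the ejector button at (437,149) and the thin post at (450,70).

```bash
python3 - <<'E'
from h import *
np.set_printoptions(precision=1,suppress=True)
c=dict(np.load('pics/b1.npz'))
f=lambda u,v,z:onz(c,[u/640,v/400],z)[:2]
a=f(291,276,70);b=f(302,148,49);e=f(298,200,49)
print('head',a,'end',b,'mid',e, np.linalg.norm(b-a), np.degrees(np.arctan2(*(b-a)[::-1])))
h=[f(*q,14) for q in((419,31),(488,38),(443,246),(386,241))]
print('corners',h,np.mean(h,0),np.linalg.norm(h[0]-h[1]),np.linalg.norm(h[0]-h[3]))
E
```

```text
head [441.1  23.1] end [475.8 158. ] mid [461.8 102.7] 139.3812920218184 75.56317581517628
corners [array([614.3, 253.9]), array([685.2, 236.1]), array([627.2,   4.9]), array([557.2,  22.8])] [621.  129.4] 73.10674162747225 238.04663931138114
```

move_arm(rows=[1,-12.5,-5,30,0,0,0,1,-12.5,-5,30,0,0,0,1,-12.5,-5,30,0,0,0,1,-12.5,-5,30,0,0,0,1,-12,-5,28,0,0,0,1,0,0,0,0,0,5.5,1,0,0,0,0,0,0,1,0,0,0,0,0,0])

```text
time_s: 5.02
eef_pos: [455.4, 74.7, 150.5]
tcp_rot: [[0.241, 0.97, 0.001], [0.97, -0.241, 0.0], [0.0, 0.001, -1.0]]
wrist_force: [0.5, -0.0, 0.4]
gripper_width: 85.5
finger_force: 0.0
```

```bash
python3 look2.py wrist b2 mallet,ejector_top,fixture
```

```text
mallet 0.94 [315.7 263.4] [439.2  17.2]
ejector_top 0.88 [559.4  63.4] [620.8 131.6]
fixture 0.78 [523.6  70.3] [621.2 129.9]
t 5.22 P [456.6  75.1 151.7] yaw 76.0 q [ 0.   0.1 -0.5  1.   0.   1.8] F [0.7 0.2 0.2] w 85.6 ff 0.0
shift in tool [  44.5   34.1 -148.2]
turn [ 0.2 -0.  -3. ] shift after turn [  42.6   36.  -148.3]
```

View pics/b2.png

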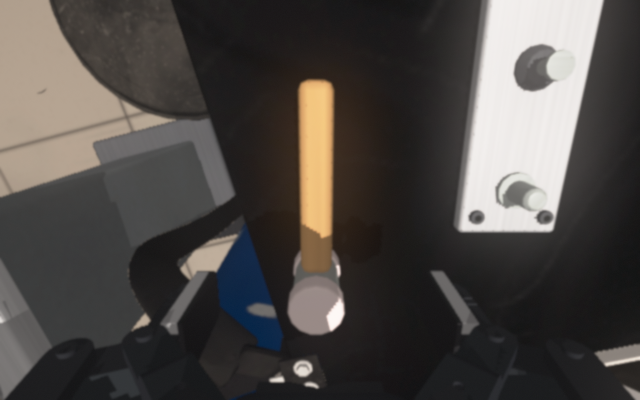

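The mallet's handle runs straight up the picture at column 316, from row 82 to row 265, with the head top at (316,305). The grip is aligned, so next is a two-view height check.

```bash
python3 - <<'E'
from h import *
np.set_printoptions(precision=1,suppress=True)
c=[dict(np.load('pics/b%d.npz'%i)) for i in(1,2)]
T=lambda a,b:print(tri([ray(c[0],np.array(a)/[640,400]),ray(c[1],np.array(b)/[640,400])]))
T((291,277),(316,305)); T((302,147),(316,82)); T((437.5,149),(560,65)); T((426,226),(533,198))
f=lambda u,v,z:onz(c[1],[u/640,v/400],z)[:2]
print(f(316,305,70),f(316,82,49))
go([454.5,75,44],76)
E
```

```text
(array([440.3,  19.2,  65.1]), [0.24578210683330462, 0.24578210683330404])
(array([475. , 157.1,  34.3]), [0.023728076766963938, 0.023728076766955628])
(array([618.5, 132.3,  43. ]), [1.5148384749650272, 1.5148384749649966])
(array([601.4,  46.9,  38.3]), [1.2264293853926833, 1.2264293853926946])
[441.3  22.4] [474.9 156.6]
t 5.22 P [456.6  75.1 151.7] yaw 76.0 q [ 0.   0.1 -0.5  1.   0.   1.8] F [0.7 0.2 0.2] w 85.6 ff 0.0
shift in tool [ -0.6  -2.3 107.7]
turn [ 0.2 -0.   0. ] shift after turn [ -0.6  -2.  107.7]
```

move_arm(rows=[1,-1,-1,27,0,0,0,1,-1,-1,27,0,0,0,1,0,0,27,0,0,0,1,0,0,26,0,0,0,0,0,0,0,0,0,0,0,0,0,0,0,0,0,0,0,0,0,0,0,0,0,0,0,0,0,0,0], newtons=80)

```text
time_s: 5.88
eef_pos: [454.7, 73.5, 45.3]
tcp_rot: [[0.243, 0.97, 0.004], [0.97, -0.243, 0.0], [0.001, 0.004, -1.0]]
wrist_force: [0.1, 0.7, -0.6]
gripper_width: 38.9
finger_force: 0.0
```

move_arm(rows=[0,0,0,0,0,0,0,0,0,0,0,0,0,0,0,0,0,0,0,0,0,0,0,0,0,0,0,0,0,0,0,-20,0,0,0,0,0,0,-20,0,0,0,0,0,0,-20,0,0,0,0,0,0,-20,0,0,0])

```text
time_s: 6.55
eef_pos: [452.0, 73.4, 124.1]
tcp_rot: [[0.243, 0.97, -0.001], [0.97, -0.243, 0.0], [0.0, -0.001, -1.0]]
wrist_force: [-0.8, 0.3, -3.4]
gripper_width: 20.7
finger_force: 79.0
```

```bash
cat > now.py <<'E'
from h import *
import sys
go([float(v) for v in sys.argv[1:4]], float(sys.argv[4]))
E
python3 now.py 570 140 150 166
```

```text
t 6.55 P [452.   73.4 124.1] yaw 75.9 q [ 0.02  0.1  -0.55  0.93  0.    1.84] F [-0.8  0.3 -3.4] w 20.7 ff 78.97037029266357
shift in tool [ 93.3  98.3 -25.9]
turn [ -0.   -0.  -90.1] shift after turn [-98.4  93.2 -25.9]
```

move_arm(rows=[0,25.5,21,0,0,0,0,0,25.5,21,0,0,0,0,0,25.5,21,0,0,0,0,0,25.5,21,0,0,0,0,0,25.5,20,0,0,0,0,0,0,0,0,0,0,-7,0,0,0,0,0,0,-7,0,0,0,0,0,0,-7])

```text
time_s: 7.22
eef_pos: [584.4, 172.2, 122.8]
tcp_rot: [[-0.127, 0.992, -0.001], [0.992, 0.127, 0.0], [0.0, -0.001, -1.0]]
wrist_force: [-0.4, 0.3, -3.0]
gripper_width: 20.7
finger_force: 79.4
```

move_arm(rows=[0,0,0,0,0,0,-7,0,0,0,0,0,0,-7,0,0,0,0,0,0,-7,0,0,0,0,0,0,-7,0,0,0,0,0,0,-6,0,0,0,0,0,0,0,0,0,0,0,0,0,0,0,0,0,0,0,0,0])

```text
time_s: 7.88
eef_pos: [584.1, 171.6, 123.1]
tcp_rot: [[-0.653, 0.757, -0.001], [0.757, 0.653, -0.0], [0.0, -0.001, -1.0]]
wrist_force: [-0.4, -0.2, -3.2]
gripper_width: 21.0
finger_force: 79.3
```

```bash
python3 now.py 583.5 172.5 124 131; python3 look2.py wrist b3 mallet,ejector_top,post_tip,rest_tip; python3 - <<'E'
from h import *
c=cam('scene'); print(place_of('scene','mallet')[:2]); p=c['pixels'][180:300,240:400]
w=cv2.imread('pics/b3.png'); q=cv2.resize(p[:,:,::-1],(533,400),interpolation=cv2.INTER_CUBIC)
cv2.imwrite('pics/b3c.png',cv2.resize(np.hstack([w[:,150:600],q]),None,fx=.8,fy=.8))
E
```

```text
t 7.88 P [584.1 171.6 123.1] yaw 130.8 q [ 0.18  0.35 -0.23  1.    0.    1.04] F [-0.4 -0.2 -3.2] w 21.0 ff 79.263836145401
shift in tool [ 1.1  0.1 -0.9]
turn [-0.  -0.  -0.2] shift after turn [ 1.1  0.1 -0.9]
mallet 0.8 [317.1 345.1] [662.   78.3]
rest_tip 0.82 [436.4 238.4] [642.5 213. ]
t 8.13 P [584.4 171.7 123.3] yaw 130.9 q [ 0.2  0.3 -0.2  1.   0.   1. ] F [-0.3  0.2 -2.5] w 20.4 ff 79.26784873008728
shift in tool [   8.6 -104.2 -176.7]
turn [-0.  -0.  51.9] shift after turn [ -76.7  -71.1 -176.7]
[{'xy': [0.4995, 0.5593], 'conf': 0.57}, {'xy': [0.4934, 0.5842], 'conf': 0.24}]
```

View pics/b3c.png

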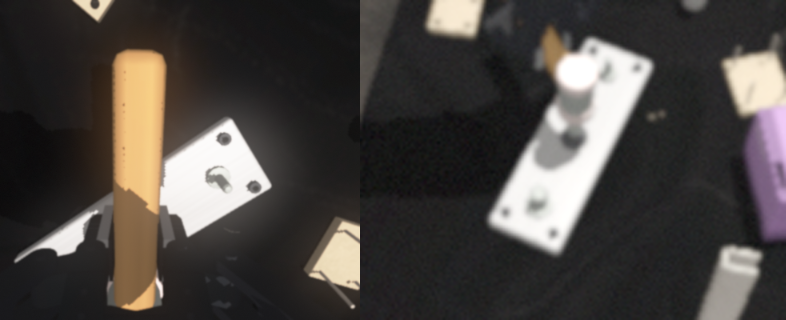

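The wrist view shows the handle held straight. In the scene view the mallet's head (top about (321,206)) stands over the ejector, whose button is at (319,230). I'll check the offset numerically.

```bash
python3 - <<'E'
from h import *
np.set_printoptions(precision=1,suppress=True)
c=cam('scene')
o=ctrl.get_obs();P=np.array(o['eef_pos']);x=np.array(o['tcp_rot'])[:,0]
for z in(35,40):print('ejector from px',onz(c,[319.5/640,230.2/400],z))
h=P-55.6*x; print('head axis',h)
for z in(150,80):print(proj(c,[h[0],h[1],z]))
print(onz(c,[320.6/640,206.2/400],149),onz(c,[.4995,.5593],79))
E
```

```text
ejector from px [620.5 121.2  35. ]
ejector from px [621.  118.4  40. ]
head axis [620.9 129.6 123.3]
[321.2 204.5]
[320.6 219. ]
[620.2 125.2 149. ] [621.1 115.9  79. ]
```

move_arm(rows=[0,0,0,10,0,0,0,0,0,0,10,0,0,0,0,0,0,8,0,0,0,0,0,0,5,0,0,0,0,0,0,5,0,0,0,0,0,0,2,0,0,0,0,0,0,2,0,0,0,0,0,0,2,0,0,0], newtons=120)

```text
time_s: 8.95
eef_pos: [584.9, 171.7, 79.9]
tcp_rot: [[-0.655, 0.756, 0.001], [0.756, 0.655, -0.0], [-0.001, 0.001, -1.0]]
wrist_force: [-2.9, 0.3, 4.0]
gripper_width: 20.5
finger_force: 118.7
```

move_arm(rows=[0,0,0,1,0,0,0,0,0,0,1,0,0,0,0,0,0,0,0,0,0,0,0,0,0,0,0,0,0,0,0,0,0,0,0,0,0,0,0,0,0,0,0,0,0,0,0,0,0,0,0,0,0,0,0,0])

```text
time_s: 9.62
eef_pos: [584.9, 171.7, 77.5]
tcp_rot: [[-0.655, 0.756, 0.001], [0.756, 0.655, -0.0], [-0.001, 0.001, -1.0]]
wrist_force: [-2.6, -0.1, 1.5]
gripper_width: 20.1
finger_force: 118.7
```

move_arm(rows=[0,0,0,1,0,0,0,0,0,0,1,0,0,0,0,0,0,1,0,0,0,0,0,0,1,0,0,0,0,0,0,0,0,0,0,0,0,0,0,0,0,0,0,0,0,0,0,0,0,0,0,0,0,0,0,0])

```text
time_s: 10.28
eef_pos: [584.8, 171.8, 74.1]
tcp_rot: [[-0.655, 0.756, 0.001], [0.756, 0.655, 0.0], [-0.0, 0.001, -1.0]]
wrist_force: [-2.7, -0.2, 6.3]
gripper_width: 20.7
finger_force: 119.5
```

move_arm(rows=[0,0,0,0.5,0,0,0,0,0,0,0.5,0,0,0,0,0,0,0.5,0,0,0,0,0,0,0.5,0,0,0,0,0,0,0,0,0,0,0,0,0,0,0,0,0,0,0,0,0,0,0,0,0,0,0,0,0,0,0])

```text
time_s: 10.95
eef_pos: [584.8, 172.0, 73.6]
tcp_rot: [[-0.655, 0.756, 0.001], [0.756, 0.655, 0.0], [-0.001, 0.001, -1.0]]
wrist_force: [-7.3, 0.6, 15.2]
gripper_width: 20.2
finger_force: 120.8
```

move_arm(rows=[0,0,0,0.5,0,0,0,0,0,0,0.5,0,0,0,0,0,0,0,0,0,0,0,0,0,0,0,0,0,0,0,0,0,0,0,0,0,0,0,0,0,0,0,0,0,0,0,0,0,0,0,0,0,0,0,0,0])

```text
time_s: 11.62
eef_pos: [584.8, 172.1, 73.4]
tcp_rot: [[-0.655, 0.756, 0.001], [0.756, 0.655, 0.0], [-0.001, 0.001, -1.0]]
wrist_force: [-8.9, 1.2, 20.4]
gripper_width: 20.1
finger_force: 121.4
```

move_arm(rows=[0,0,0,-10,0,0,0,0,0,0,-20,0,0,0,0,0,0,-20,0,0,0,0,0,0,-10,0,0,0,0,2,-30,0,0,0,0,0,2,-30,0,0,0,0,0,2,-30,0,0,0,0,0,2,-31,0,0,0,0])

```text
time_s: 12.28
eef_pos: [486.3, 98.1, 129.3]
tcp_rot: [[-0.655, 0.755, -0.001], [0.755, 0.655, 0.001], [0.001, -0.001, -1.0]]
wrist_force: [-0.1, -1.0, -2.7]
gripper_width: 19.7
finger_force: 118.2
```

move_arm(rows=[0,0,0,0,0,0,7,0,0,0,0,0,0,7,0,0,0,0,0,0,7,0,0,0,0,0,0,7,0,0,0,0,0,0,7,0,0,0,0,0,0,7,0,0,0,0,0,0,7,0,0,0,0,0,0,6])

```text
time_s: 12.95
eef_pos: [487.3, 98.6, 129.3]
tcp_rot: [[0.249, 0.969, -0.001], [0.969, -0.249, 0.001], [0.0, -0.001, -1.0]]
wrist_force: [-0.1, 0.5, -3.4]
gripper_width: 20.2
finger_force: 118.2
```

```bash
python3 now.py 488.5 98 45.5 76; python3 - <<'E'
from h import *
c=cam('scene');w=cam('side')
g=lambda c,a:cv2.resize(c['pixels'][a[0]:a[1],a[2]:a[3],::-1],(400,400),interpolation=cv2.INTER_CUBIC)
cv2.imwrite('pics/c1.png',np.hstack([g(c,(170,290,240,360)),g(w,(130,250,290,410))]))
for n in('scene','side'):print(place_of(n,'ejector_top')[:1],place_of(n,'mallet')[:1])
E
```

```text
t 12.95 P [487.3  98.6 129.3] yaw 75.6 q [ 0.07  0.16 -0.46  0.95  0.    1.89] F [-0.1  0.5 -3.4] w 20.2 ff 118.17478537559509
shift in tool [-0.3  1.4 83.8]
turn [-0.1 -0.  -0.4] shift after turn [-0.3  1.3 83.8]
[{'xy': [0.5025, 0.5757], 'conf': 0.35}] [{'xy': [0.4023, 0.594], 'conf': 0.85}]
[] [{'xy': [0.5847, 0.4465], 'conf': 0.65}]
```

View pics/c1.png

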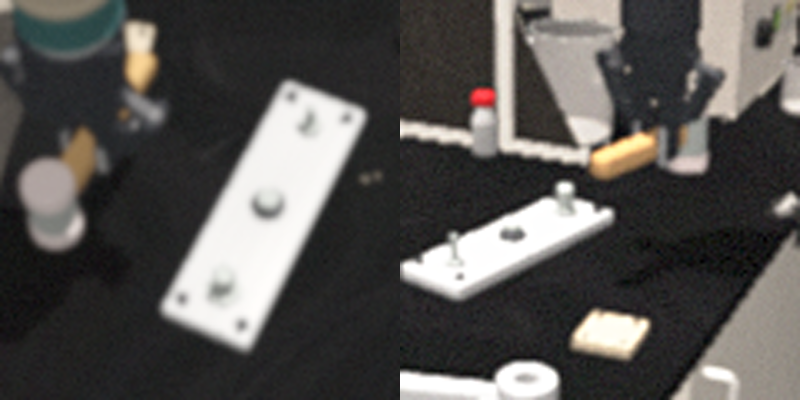

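The ejector button now sits flat on its dark collar in both halves of the picture: (268,203) on the left and (513,234) on the right. The mallet hangs level, so I'll set it down.

move_arm(rows=[0,0,0,20,0,0,0,0,0,0,20,0,0,0,0,0,0,20,0,0,0,0,0,0,17,0,0,0,0,0,0,2.5,0,0,0,0,0,0,2,0,0,0,0,0,0,1.5,0,0,0,0,0,0,0,0,0,0])

```text
time_s: 13.92
eef_pos: [488.9, 98.6, 48.2]
tcp_rot: [[0.243, 0.97, 0.002], [0.97, -0.243, 0.0], [0.001, 0.002, -1.0]]
wrist_force: [-0.7, 0.1, -2.1]
gripper_width: 20.1
finger_force: 118.2
```

move_arm(rows=[0,0,0,1,0,0,0,0,0,0,0.5,0,0,0,0,0,0,0,0,0,0,0,0,0,0,0,0,0,0,0,0,0,0,0,0,0,0,0,0,0,0,0,0,0,0,0,0,0,0,0,0,0,0,0,0,0])

```text
time_s: 14.58
eef_pos: [487.8, 98.5, 45.8]
tcp_rot: [[0.243, 0.97, 0.0], [0.97, -0.243, 0.0], [0.0, 0.0, -1.0]]
wrist_force: [0.1, -0.5, -3.0]
gripper_width: 20.5
finger_force: 118.2
```

move_arm(rows=[0,0,0,0.5,0,0,0,0,0,0,0.5,0,0,0,0,0,0,0.5,0,0,0,0,0,0,0.5,0,0,0,0,0,0,0,0,0,0,0,0,0,0,0,0,0,0,0,0,0,0,0,0,0,0,0,0,0,0,0])

```text
time_s: 15.25
eef_pos: [488.1, 98.8, 45.1]
tcp_rot: [[0.243, 0.97, 0.0], [0.97, -0.243, 0.0], [0.0, 0.0, -1.0]]
wrist_force: [-3.6, 1.5, 8.7]
gripper_width: 20.0
finger_force: 120.3
```

move_arm(rows=[0,0,0,-0.5,0,0,0,0.5,0,0,0,0,0,0,0.7,0,0,0,0,0,0,0.7,0,0,0,0,0,0,0.7,0,0,0,0,0,0,0.7,0,0,0,0,0,0,0.7,0,0,0,0,0,0,0.7,0,0,0,0,0,0])

```text
time_s: 15.92
eef_pos: [487.8, 98.4, 44.2]
tcp_rot: [[0.243, 0.97, -0.0], [0.97, -0.243, -0.0], [-0.0, -0.0, -1.0]]
wrist_force: [-0.0, -0.1, 0.2]
gripper_width: 60.1
finger_force: 0.0
```

move_arm(rows=[0.7,0,0,-10,0,0,0,0.7,0,0,-20,0,0,0,0.7,0,0,-35,0,0,0,0.7,0,0,-35,0,0,0,0.7,0,0,-35,0,0,0,0.7,0,0,-35,0,0,0,1,0,0,-35,0,0,0,1,0,0,0,0,0,0])

```text
time_s: 16.58
eef_pos: [492.4, 98.8, 258.1]
tcp_rot: [[0.243, 0.97, 0.015], [0.97, -0.243, 0.001], [0.005, 0.014, -1.0]]
wrist_force: [1.3, 0.2, 0.6]
gripper_width: 81.5
finger_force: 0.0
```

```bash
python3 look2.py wrist d1 mallet,ejector_top,post_tip,rest_tip,fixture; python3 now.py 527 440 200 -90; python3 - <<'E'
from h import *
c=cam('scene')
for t in('lever','lever_balance','lever_eye'):print(t,[(k['conf'],onz(c,k['xy'],24*(t=='lever_balance'))) for k in place_of('scene',t)[:2]])
E
```

```text
mallet 0.81 [313.1 219.1] [476.2  43.6]
ejector_top 0.75 [437.  110.4] [618.5 132.9]
post_tip 0.7 [430.8 202.4] [598.4  46.7]
rest_tip 0.64 [454.7   7.9] [644.  213.3]
fixture 0.71 [426.5 114.8] [620.  126.3]
t 16.88 P [486.5  98.4 247.7] yaw 75.9 q [ 0.1  0.1 -0.3  1.2 -0.   1.9] F [-0.8  0.4 -0.2] w 85.6 ff 0.0
shift in tool [ 14.5  10.1 -52.4]
turn [-0.2  0.1 -3.1] shift after turn [ 14.   11.  -52.3]
t 16.88 P [486.5  98.4 247.7] yaw 75.9 q [ 0.07  0.06 -0.31  1.21 -0.    1.89] F [-0.8  0.4 -0.2] w 85.6 ff 0.0
shift in tool [341.2 -43.7  47.4]
turn [1.000e-01 3.000e-01 1.659e+02] shift after turn [-341.6  -40.5   47.7]
lever [(0.6, array([ 4.61299001e+02,  4.29008905e+02, -1.13686838e-13]))]
lever_balance [(0.61, array([516.30722496, 436.62768095,  24.        ]))]
lever_eye [(0.88, array([628.46949301, 478.23284791,   0.        ]))]
```

View pics/d1.png

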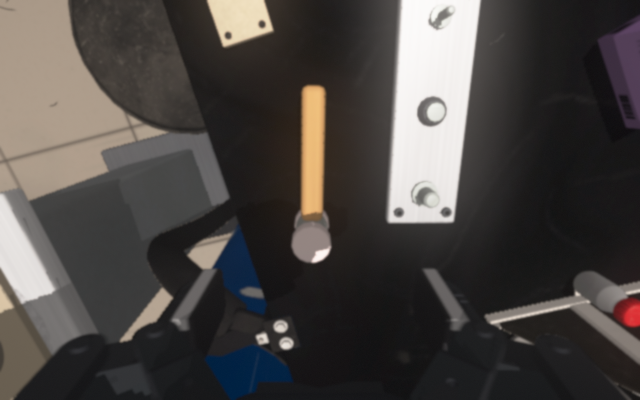

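The mallet stands on its face with its head at (312,240). The button at (432,112) sits concentric on its collar, so it is home. Now the lever.

move_arm(rows=[1,36,-7.5,0,0,0,0,1,36,-7.5,0,0,0,0,1,36,-7.5,0,0,0,0,1,36,-7.5,0,0,0,0,1,36,-7.5,0,0,0,0,1,36,-7.5,0,0,0,0,1,36,-7.5,10,0,0,0,1,36,-7.5,20,0,0,0])

```text
time_s: 17.75
eef_pos: [501.2, 395.2, 221.4]
tcp_rot: [[0.243, 0.97, 0.005], [0.97, -0.243, 0.003], [0.004, 0.004, -1.0]]
wrist_force: [0.9, -0.3, -0.4]
gripper_width: 85.5
finger_force: 0.0
```

move_arm(rows=[1,36,-7.5,10,0,0,0,1,0,0,0,0,0,-7,1,0,0,0,0,0,-7,1,0,0,0,0,0,-7,1,0,0,0,0,0,-7,1,0,0,0,0,0,-7,1,0,0,0,0,0,-7,1,0,0,0,0,0,-7])

```text
time_s: 18.42
eef_pos: [501.0, 428.9, 208.5]
tcp_rot: [[-0.577, 0.817, -0.001], [0.817, 0.577, -0.001], [0.0, -0.001, -1.0]]
wrist_force: [0.1, -0.9, -0.6]
gripper_width: 85.1
finger_force: 0.0
```

move_arm(rows=[1,0,0,0,0,0,-7,1,0,0,0,0,0,-7,1,0,0,0,0,0,-7,1,0,0,0,0,0,-7,1,0,0,0,0,0,-7,1,0,0,0,0,0,-7,1,0,0,0,0,0,-7,1,0,0,0,0,0,-7])

```text
time_s: 19.08
eef_pos: [501.0, 428.8, 208.5]
tcp_rot: [[-1.0, -0.022, -0.001], [-0.022, 1.0, -0.001], [0.001, -0.001, -1.0]]
wrist_force: [-0.2, -0.4, 0.6]
gripper_width: 84.7
finger_force: 0.0
```

move_arm(rows=[1,0,0,0,0,0,-7,1,0,0,0,0,0,-7,1,0,0,0,0,0,0,1,0,0,0,0,0,0,1,0,0,0,0,0,0,1,0,0,0,0,0,0,1,0,0,0,0,0,0,1,0,0,0,0,0,0])

```text
time_s: 19.75
eef_pos: [501.2, 429.0, 209.4]
tcp_rot: [[-0.967, -0.257, -0.0], [-0.257, 0.967, -0.0], [0.0, -0.0, -1.0]]
wrist_force: [0.0, 0.2, 0.5]
gripper_width: 85.2
finger_force: 0.0
```

```bash
python3 look2.py wrist e1 lever,lever_balance,lever_eye; python3 now.py 520 445 150 195.5
```

```text
lever 0.87 [330.5 141.3] [464.3 428.5]
lever_balance 0.82 [332.7 205.4] [516.7 444.3]
lever_eye 0.68 [329.8 300.9] [628.7 473.1]
t 19.95 P [501.2 429.  209.4] yaw -165.1 q [ 0.6  0.4 -0.   1.2  0.   0.3] F [-0.3  0.  -0.5] w 85.2 ff 0.0
shift in tool [  83.2 -308.   -90.6]
turn [  0.    0.  115.9] shift after turn [-313.4   59.7  -90.6]
t 19.95 P [501.2 429.  209.4] yaw -165.1 q [ 0.61  0.36 -0.01  1.2   0.    0.35] F [-0.3  0.  -0.5] w 85.2 ff 0.0
shift in tool [-22.2  10.6  59.5]
turn [ 0.   0.  -0.6] shift after turn [-22.4  10.4  59.4]
```

View pics/e1.png

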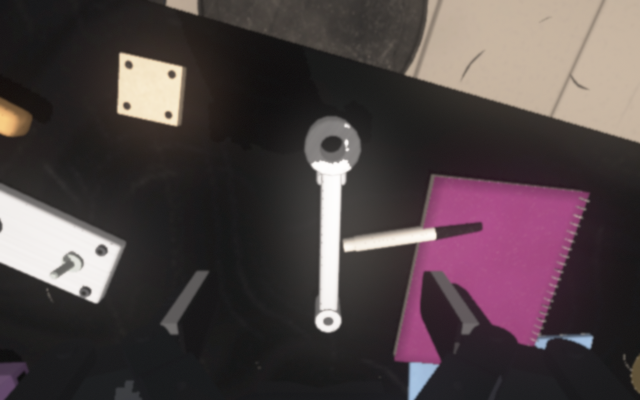

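The wrist view shows the boss bore at (332,144), the eye at (328,321) and the bar near column 330. A pen tip lies at (345,243), clear of the balance point near (332,200). I'll go lower and measure again.

move_arm(rows=[1,-6,3,15,0,0,0,1,-6,3,15,0,0,0,1,-6,3,15,0,0,0,1,-4,2,15,0,0,0,1,0,0,0,0,0,0,1,0,0,0,0,0,0,1,0,0,0,0,0,0,1,0,0,0,0,0,0])

```text
time_s: 20.62
eef_pos: [520.0, 445.5, 150.1]
tcp_rot: [[-0.966, -0.257, 0.001], [-0.257, 0.966, 0.001], [-0.001, 0.0, -1.0]]
wrist_force: [0.4, 0.6, -0.1]
gripper_width: 85.7
finger_force: 0.0
```

```bash
python3 look2.py wrist e2 lever,lever_balance,lever_eye; python3 - <<'E'
from h import *
np.set_printoptions(precision=1,suppress=True)
c=dict(np.load('pics/e1.npz'))
f=lambda u,v,z:onz(c,[u/640,v/400],z)[:2]
a=f(332,144,46);b=f(328,321,36);print(a,b,np.linalg.norm(b-a),np.degrees(np.arctan2(*(b-a)[::-1])),a+(b-a)*54/170)
E
```

```text
lever 0.57 [318.1 120.2] [463.6 428.2]
lever_balance 0.65 [317.9 200.9] [517.3 442.4]
lever_balance 0.24 [318.  317.9] [614.  468.1]
lever_eye 0.68 [316.4 315.9] [629.  470.5]
t 20.82 P [520.  445.5 150.5] yaw -165.1 q [ 0.6  0.5 -0.   1.1 -0.   0.3] F [ 0.  -0.  -0.1] w 85.3 ff 0.0
shift in tool [ 105.4 -319.  -149.9]
turn [  0.1   0.  115.9] shift after turn [-333.2   44.4 -149.5]
[460.6 427.3] [628.7 470.2] 173.47550383282857 14.326457173570669 [514.  440.9]
```

View pics/e2.png

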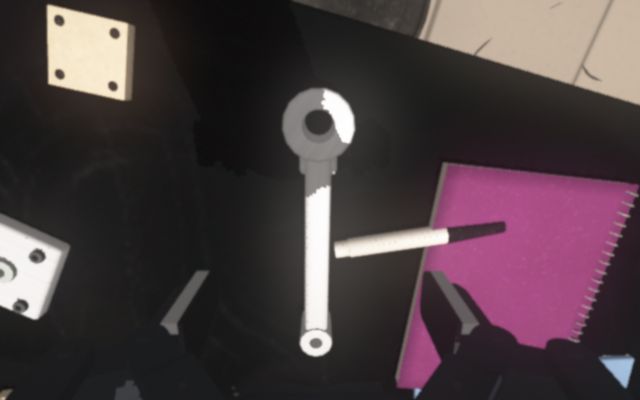

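The lower wrist view shows the boss top at (318,123), the eye top at (316,343) and the bar at column 317. The lever is aligned with the tool. Next I'll triangulate it.

```bash
python3 - <<'E'
from h import *
np.set_printoptions(precision=1,suppress=True)
c=[dict(np.load('pics/e%d.npz'%i)) for i in(1,2)]
T=lambda a,b:tri([ray(c[0],np.array(a)/[640,400]),ray(c[1],np.array(b)/[640,400])])
print(T((332,145),(318.5,123)),T((328,321),(316,343)))
f=lambda u,v,z:onz(c[1],[u/640,v/400],z)[:2]
a=f(318.5,123,46);b=f(316,343,36);m=a+(b-a)*54/170;print(a,b,np.linalg.norm(b-a),np.degrees(np.arctan2(*(b-a)[::-1])),m)
go([m[0],m[1],30],np.degrees(np.arctan2(*(b-a)[::-1]))+180)
E
```

```text
(array([462.9, 428.4,  33.6]), [0.04749958628786104, 0.047499586287915146]) (array([628.8, 470.4,  35.8]), [0.10342013368951139, 0.10342013368948434])
[461.9 428.2] [628.8 470.4] 172.10440133720132 14.198367990500564 [514.9 441.6]
t 20.82 P [520.  445.5 150.5] yaw -165.1 q [ 0.6  0.5 -0.   1.1 -0.   0.3] F [ 0.  -0.  -0.1] w 85.3 ff 0.0
shift in tool [  6.1  -2.5 120.5]
turn [0.  0.1 0.7] shift after turn [  5.9  -2.5 120.5]
```

move_arm(rows=[1,2.5,-1.5,25,0,0,0.7,1,2.5,-1,25,0,0,0,1,0,0,25,0,0,0,1,0,0,25,0,0,0,1,0,0,14,0,0,0,1,0,0,5.5,0,0,0,1,0,0,0,0,0,0,0,0,0,0,0,0,0], newtons=110)

```text
time_s: 21.48
eef_pos: [516.2, 442.1, 30.9]
tcp_rot: [[-0.969, -0.245, 0.001], [-0.245, 0.969, 0.001], [-0.001, 0.001, -1.0]]
wrist_force: [-0.6, -0.2, 0.2]
gripper_width: 75.6
finger_force: 0.0
```

move_arm(rows=[0,0,0,0,0,0,0,0,0,0,0,0,0,0,0,0,0,0,0,0,0,0,0,0,0,0,0,0,0,0,0,0,0,0,0,0,0,0,0,0,0,0,0,0,0,0,0,0,0,0,0,0,0,0,0,0])

```text
time_s: 22.15
eef_pos: [516.0, 442.2, 31.1]
tcp_rot: [[-0.969, -0.246, 0.001], [-0.246, 0.969, 0.001], [-0.002, 0.001, -1.0]]
wrist_force: [-0.4, 0.2, 6.0]
gripper_width: 16.5
finger_force: 108.4
```

move_arm(rows=[0,0,0,-5,0,0,0,0,0,0,-15,0,0,0,0,0,0,-20,0,0,0,0,0,0,-20,0,0,0,0,0,0,-25,0,0,0,0,0,0,-25,0,0,0,0,0,0,-15,0,0,0,0,0,0,0,0,0,0])

```text
time_s: 22.82
eef_pos: [517.1, 442.7, 158.4]
tcp_rot: [[-0.969, -0.246, 0.005], [-0.246, 0.969, 0.003], [-0.005, 0.002, -1.0]]
wrist_force: [1.3, 1.0, -3.6]
gripper_width: 16.6
finger_force: 107.5
```

```bash
python3 look2.py wrist g1 lever,lever_eye; python3 now.py 612.5 100 156 256; python3 - <<'E'
from workcell import ctrl
print(ctrl.get_obs()['moment'])
from h import *
c=cam('side'); save(c,'g1s')
a=cv2.imread('pics/g1.png');b=cv2.resize(cv2.imread('pics/g1s.png')[160:310,200:440],None,fx=1.667,fy=1.667,interpolation=cv2.INTER_CUBIC)
cv2.imwrite('pics/g1c.png',np.hstack([cv2.resize(a,(400,250)),b[:,:400]]))
E
```

```text
lever 0.74 [317.  153.6] [486.8 432.1]
lever 0.45 [322.1 296.3] [611.6 468.2]
t 22.97 P [514.3 440.8 152.8] yaw -165.8 q [ 0.6  0.4 -0.   1.1 -0.   0.4] F [ 0.   0.8 -3.2] w 16.6 ff 107.47684478759766
shift in tool [  95.5 -317.3 -146.4]
turn [ -0.2  -0.  115.2] shift after turn [-327.4   49.1 -147.2]
t 22.97 P [514.3 440.8 152.8] yaw -165.8 q [ 0.61  0.43 -0.03  1.11 -0.    0.37] F [ 0.   0.8 -3.2] w 16.6 ff 107.47684478759766
shift in tool [ -11.6 -354.4   -2.7]
turn [  0.   -0.2 -61.8] shift after turn [ 306.9 -177.8   -3.2]
[-0.04615703 -0.04670535 -0.04407877]
```

View pics/g1c.png

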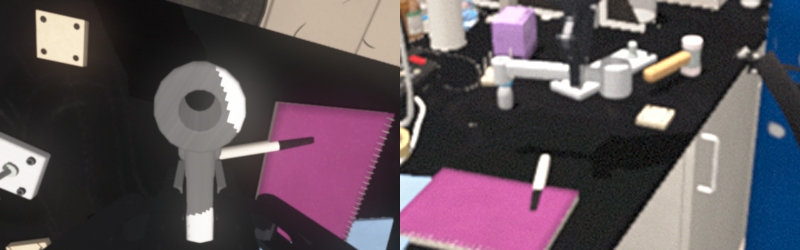

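The lever is held well clear of the bench and looks level, with its boss towards the robot; the wrist moments are near zero. I'll turn it here first, then carry it across.

move_arm(rows=[0,0,0,0,0,0,-5,0,0,0,0,0,0,-7,0,0,0,0,0,0,-7,0,0,0,0,0,0,-7,0,0,0,0,0,0,-7,0,0,0,0,0,0,-7,0,0,0,0,0,0,-7,0,0,0,0,0,0,-7])

```text
time_s: 23.68
eef_pos: [514.0, 440.6, 152.0]
tcp_rot: [[-0.366, -0.931, -0.004], [-0.931, 0.366, -0.003], [0.004, 0.003, -1.0]]
wrist_force: [-0.7, 0.9, -2.7]
gripper_width: 16.6
finger_force: 107.4
```

move_arm(rows=[0,0,0,0,0,0,-5,0,0,0,0,0,0,-2.8,0,15,-9,0,0,0,0,0,25,-15,0,0,0,0,0,30,-17,0,0,0,0,0,30,-17,0,0,0,0,0,30,-17,0,0,0,0,0,30,-17,0,0,0,0])

```text
time_s: 24.35
eef_pos: [564.8, 261.6, 152.7]
tcp_rot: [[-0.242, -0.97, -0.004], [-0.97, 0.242, -0.002], [0.002, 0.003, -1.0]]
wrist_force: [0.1, 0.1, -4.0]
gripper_width: 16.3
finger_force: 107.5
```

move_arm(rows=[0,30,-17,0,0,0,0,0,30,-17,0,0,0,0,0,30,-17,0,0,0,0,0,25,-15,0,0,0,0,0,20,-12,0,0,0,0,0,12,-8,0,0,0,0,0,0,0,0,0,0,0,0,0,0,0,0,0,0])

```text
time_s: 25.02
eef_pos: [613.2, 100.1, 153.7]
tcp_rot: [[-0.243, -0.97, -0.002], [-0.97, 0.243, 0.001], [-0.0, 0.003, -1.0]]
wrist_force: [-0.4, 0.2, -4.1]
gripper_width: 16.4
finger_force: 107.6
```

```bash
cat > fin.py <<'E'
from h import *
np.set_printoptions(precision=1,suppress=True)
go([612.5,100,125],256)
R={}
for n in('scene','side','wrist'):
    c=cam(n)
    for t in('lever','lever_balance','lever_eye','post_tip','rest_tip'):
        k=place_of(n,t)[:1]
        if k: k=k[0];print(n,t,round(k['conf'],2),np.array(k['xy'])*[640,400]); R.setdefault(t,[]).append(ray(c,k['xy']))
for t in R:
    if len(R[t])>1:p,e=tri(R[t]);print(t,p,np.array(e))
E
python3 fin.py
```

```text
t 25.02 P [613.2 100.1 153.7] yaw -104.1 q [ 0.1  0.3 -0.2  1.1  0.  -1.3] F [-0.4  0.2 -4.1] w 16.4 ff 107.62924432754517
shift in tool [ 0.3  0.6 28.7]
turn [ 0.1  0.  -0.1] shift after turn [ 0.3  0.6 28.7]
scene lever 0.61 [309.4 235.2]
scene lever_balance 0.81 [316.8 218.1]
scene lever_eye 0.74 [332.1 183.7]
scene post_tip 0.6 [304.7 250.9]
scene rest_tip 0.83 [337.3 200.6]
side lever 0.64 [339.3 158.9]
side lever_balance 0.78 [328.7 159.3]
side lever_eye 0.94 [304.1 175.4]
side post_tip 0.7 [338.6 182.2]
side rest_tip 0.59 [307.6 201.1]
wrist lever 0.93 [318.2 153.7]
wrist lever_balance 0.74 [319.5 296.5]
wrist post_tip 0.96 [318.6 134.5]
lever [604.4  46.5 135. ] [3.5 0.5 3. ]
lever_balance [616.9  97.6 145.1] [4.7 2.2 4.2]
lever_eye [639.  218.4 124.4] [4.9 4.9]
post_tip [600.7  46.7  51.8] [5.1 3.7 1.4]
rest_tip [644.7 216.3  40.8] [8.7 8.7]
```

move_arm(rows=[0,0,0,5,0,0,0,0,0,0,8,0,0,0,0,0,0,8,0,0,0,0,0,0,5,0,0,0,0,0,0,2.5,0,0,0,0,0,0,0,0,0,0,0,0,0,0,0,0,0,0,0,0,0,0,0,0])

```text
time_s: 26.58
eef_pos: [614.3, 100.7, 126.7]
tcp_rot: [[-0.242, -0.97, 0.001], [-0.97, 0.242, 0.0], [-0.0, -0.001, -1.0]]
wrist_force: [-0.1, -0.6, -4.2]
gripper_width: 16.4
finger_force: 107.7
```

```bash
python3 fin.py; python3 - <<'E'
from h import *
c=cam('wrist')
for t,z in(('post_tip',44),('lever',94),('lever_balance',118),('lever_eye',94)):
    for k in place_of('wrist',t)[:1]:print(t,k['conf'],onz(c,k['xy'],z))
o=ctrl.get_obs();P=np.array(o['eef_pos']);R=np.array(o['tcp_rot'])
b=P+R@[54.5,0,31];e=P+R@[54.5-170,0,31];print('boss est',b,'eye est',e,'tilt deg',np.degrees(np.arcsin(R[2,0])),o['moment'])
E
```

```text
t 26.58 P [614.3 100.7 126.7] yaw -104.0 q [ 0.1  0.4 -0.2  1.   0.  -1.3] F [-0.1 -0.6 -4.2] w 16.4 ff 107.66157746315002
shift in tool [1.1 1.6 1.7]
turn [-0.  0.  0.] shift after turn [1.1 1.6 1.7]
scene lever 0.67 [309.5 242. ]
scene lever_balance 0.86 [316.8 223.6]
scene lever_eye 0.97 [333.1 190. ]
scene post_tip 0.57 [306.9 251.4]
scene rest_tip 0.7 [335.  200.9]
side lever 0.97 [339.7 172.6]
side lever_balance 0.65 [327.7 167. ]
side lever_eye 0.93 [302.9 181.7]
side post_tip 0.82 [341.  183.2]
side rest_tip 0.87 [306.7 201.9]
wrist lever 0.74 [320.4 154.9]
wrist lever_balance 0.68 [321.4 296.1]
wrist post_tip 0.86 [321.6 141.6]
lever [602.9  50.5  88.5] [4.9 3.  2.2]
lever_balance [617.7  97.7 118.1] [4.6 4.7 4.6]
lever_eye [644.3 215.2 101.9] [5.9 5.9]
post_tip [599.5  46.6  48.5] [1.9 3.3 2. ]
rest_tip [642.2 218.1  38.2] [4.4 4.4]
post_tip 0.57 [600.21982219  47.64556136  44.        ]
lever 0.85 [602.18841726  47.17130814  94.        ]
lever_balance 0.62 [613.98936473 101.36506708 118.        ]
boss est [600.74989391  47.81263502  95.35964829] eye est [641.84408395 212.77101626  95.35848924] tilt deg 0.00039063841623388396 [ 0.01461575 -0.01116627  0.01687536]
```

move_arm(rows=[0,0,1,1,0,0,0,0,0,0,0,0,0,0,0,0,0,0,0,0,0,0,0,0,0,0,0,0,0,0,0,0,0,0,0,0,0,0,0,0,0,0,0,0,0,0,0,0,0,0,0,0,0,0,0,0])

```text
time_s: 28.4
eef_pos: [613.0, 100.9, 125.4]
tcp_rot: [[-0.242, -0.97, 0.0], [-0.97, 0.242, 0.0], [-0.0, -0.0, -1.0]]
wrist_force: [-1.0, -0.0, -4.4]
gripper_width: 16.3
finger_force: 107.7
```

```bash
python3 -c "
from h import *
c=cam('scene');print([(k['conf'],onz(c,k['xy'],0)) for k in place_of('scene','mallet')[:1]])
go([612.5,100,125],256)
print(ctrl.job_done())"
```

```text
[(0.77, array([474.51223215,  41.30067292,   0.        ]))]
t 28.5 P [613.  100.9 125.4] yaw -104.0 q [ 0.06  0.36 -0.2   1.01 -0.   -1.27] F [-0.3  0.3 -3.6] w 16.3 ff 107.66069412231445
shift in tool [1.  0.3 0.4]
turn [-0.  0.  0.] shift after turn [1.  0.3 0.4]
the job is handed in; nothing more can be done
None
```

I handed the job in at 28.5 s: the ejector pin is home, the mallet stands released on the bench beside the fixture, and the lever is held still and level about 5 cm above the posts, boss over the thick post and eye over the thin one.

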